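Pack the bean tin into the counter rack and close the end stop

TASK

Take the black bean tin that stands loose on the counter and stand it upright in the wooden tin rack, in line between the tin already there and the red end stop. Then push the red stop along until both tins are packed snugly against the rack's wall.

Things in the scene. Friction and masses are not known exactly. Their poses are not given: they have to be found in the camera images.
- tin_rack: wooden rack fixed on the counter, 100 x 336 mm, board 6 mm thick. Origin: centre of its underside; x across the row, y along it to the wall, z up. Wall: inner face at y = +155 mm, top 78 mm over the counter. Steel side rails, tops 19 mm over the counter, leave 80 mm between them (x = -40 to 40 mm), open above. The red end stop slides at the -y end (to the robot's left).
- end_stop (a joint): slide of the red upright plate (76 mm wide, 8 thick, top 73 mm over the counter): 0 m farthest from the wall, grows to 0.16 towards it (rack +y). Inner face at rack y = -121 mm + value, outer face 8 mm behind it, then a flat foot 36 mm long, 11 mm high. Friction about 5 N, plus 1 to 2 N per tin shoved; stays where left. Snug on both tins: 0.102.
- packed_tin: black rectangular bean tin, 59 x 87 mm, 70 mm high, 0.15 to 0.3 kg, standing unfixed in the rack near the wall. Origin: centre of its underside; x along the 59 mm side, y along the 87 mm side (lies along the row), z up.
- loose_tin: the tin to pack: same black bean tin, 59 x 87 mm, 70 mm high, 0.15 to 0.3 kg, standing on the counter left of or behind the rack. Origin: centre of its underside; x along the 59 mm side (grip across it), y along the 87 mm side (to lie along the row), z up. The black mug and the round black stack of lids near it are not wanted.
Not all that is in view belongs to the job. Leave any green or turquoise look-alike of the packed_tin alone.

How it is judged (in metres and radians):
At the end, for the whole second after the job is handed in: both tins at rest, upright (6 degrees) on the rack's board, within 16 mm of its centre line and 10 degrees of its direction, the packed tin at the wall and the loose tin next to it, with the stop pushed up to leave less than about 10 mm of play (stop value over 0.091) (value of joint end_stop above 0.091 m and y of loose_tin in the frame of tin_rack between 0.008 and 0.035 m and x of loose_tin in the frame of tin_rack between -0.016 and 0.016 m and z of each of loose_tin, packed_tin in the frame of tin_rack below 0.012 m and angle between each of loose_tin, packed_tin's own z axis and vertical below 0.1 rad and angle between the y axis of each of loose_tin, packed_tin and the y axis of tin_rack, either way round below 0.175 rad and y of packed_tin in the frame of tin_rack between 0.097 and 0.12 m and x of packed_tin in the frame of tin_rack between -0.016 and 0.016 m and linear speed of each of loose_tin, packed_tin below 0.02 m/s); the robot touches nothing.
It also fails if it takes over 54 s, if anything falls off the work surface, if the arm or the gripper's body presses on something with over 40 N, if the wrist force passes 120 N, or if a joint passes its speed limit or range.

ROBOT

A 6-joint arm with a two-finger parallel gripper is mounted at the origin on a cart in front of the work surface, level with it; the furniture and walls round the work are solid. World frame = base frame: x ahead of the robot, y to its left, z up, the work surface at z = 0. Lengths are in m, angles in degrees, forces in N, time in s.
With the tool pointing down it reaches from about 0.375 to 0.9 m from the base axis. Payload 3.1 kg.
Tool frame: the origin (TCP) lies on the centre line of the jaws, within the pads' length; the fingertips stand 14 mm ahead of it and the grasp point (between the pads) lies 5 mm behind it (bot.tips_ahead is the distance from the TCP to the fingertips, in m); z points along the fingers, y is the line along which they close (so a half turn about z gives the same grasp; the last joint's range is limited). The gripper opens to 87 mm and grips with 3 to 60 N. Pads are 19 mm wide; open, the fingers measure 117 mm over their backs; the gripper's body (75 mm by 190 mm) begins 51 mm behind the grasp point.
Start: joints at [57.554, 30.224, 82.088, -0, 67.689, -10.227], TCP at [0.236, 0.579, 0.237] pointing down, gripper open.
Joint ranges: [-176.69, 176.69], [-43.24, 126.21], [12.49, 139.97], [-82, 262], [0, 151.66], [-163.58, 163.58]. Speed limits (degrees/s): [159.86, 159.86, 180, 180, 180, 180].

INTERFACE

Orientations are given as a 3x3 rotation matrix whose columns are the frame's x, y, z axes.
In Python, from rig import bot gives the robot as it stands.
- The arm moves only by the tool play_rows, never from a script. Its argument "moves" is a list that holds one entry, the list of rows, each a list of 6 numbers: the shift along the tool's x, y, z in mm, then the turn, a rotation vector about the tool's x, y, z in rad. A call has 1 to 5 rows; each row shifts and turns the commanded pose from where the row before left it, along the tool's axes as they then stand; what a row does not reach is not made up. A row lasts 1/10 s, in which the tool goes at most 50 mm and 8.59 degrees, less where a joint would pass 70% of its speed; a pose out of reach is approached as far as the arm can. A call with a gripper value outside its range is refused whole. "fingers" is the opening, from -1 (shut) to 1 (fully open), set as the call begins (left out, the last holds). The fingers move at their own pace and stop on an object; the grip force is fixed at half the most. Time passes only in rows, so rows that do not move let the fingers close. It gives the time, the measured TCP pose, the force, the opening and the grip force at its end, in the units of the state.
- bot.read_state(): the state, without advancing time (a new reading comes with each control period).
- bot.capture(name): name is "scene" or "side" or "wrist"; returns a dict with "image" (480x640x3 uint8, blue, green, red), "fx", "fy", "cx", "cy" (pixels), "R" (3x3) and "t" (3): a world point X has camera coordinates R X + t. Camera axes: x right, y down, z forward; pixel columns grow to the right and rows downward; lengths in m; the calibration is good to about 2 mm. A picture is of the moment at which its call begins. There is no depth.
- bot.hand_in(): hands the job in; it is judged then, once.
Trained networks look in a picture, given as the dict that the camera call returned (one of the last four; its "shot" number tells which), for a name from the list of things; names that differ only in an ending like _2 or _b are one class to them, and where a whole thing is asked for, a point or a joint stands for the part that bears it (a point fixed in the world has none). Each returns a list of dicts, best first, with "confidence" (0 to 1); they miss things now and then, are a little off and sometimes report something else, mostly with a low value. They report only what shows in the picture. A call takes as long as a camera call. They do not tell look-alikes from the thing itself.
- bot.search_frame(picture, query): "centre" ([column, row] in pixels, amid what is visible of it).
- bot.silhouettes(picture, query): "pixels" (480x640 bool, what is visible of it) and "centre" ([column, row] in pixels, amid what is visible of it).
- bot.pinpoint(picture, query): "centre" ([column, row] in pixels: a listed point, or the origin of a listed thing).
The state is a dict: "time_s": time; "joint_positions": joint angles; "qvel": joint speeds; "tau": joint torques, N m; "position": TCP position; "tcp_rot": TCP orientation; "force": force on the tool from outside, world axes, zero at the start; "moment": the same for the moment, N m; "opening": opening from 0.0 (shut) to 1.0 (fully open); "grasp_force": force on a finger pad.
Only numpy, scipy, OpenCV 4.12 (cv2) and the standard library are available. Lean on these libraries where they do the work, as an engineer would, in place of code of your own. Each camera call takes 0.05 s, during which the arm holds its last target. There are 200 camera calls.

## Working session

There is one attempt and no reset: what is moved stays moved. The work goes in short steps, Python scripts to look and compute and a tool call to move; the robot and the scene stay as the last step left them, time stands still between calls to the robot, and variables do not carry over. Pictures are saved under pics/ and viewed, at most 10 in all, crops included, and the job is handed in when it is done.

Besides the shell and the picture viewer there is one more tool, called after "Emit:" by a JSON object that holds its "fn" and its "kwargs", one argument or row to a line. play_rows: Moves the arm, as the interface text tells. Its arguments: {"type":"object","properties":{"moves":{"type":"array","items":{"type":"array","items":{"type":"array","items":{"type":"number"}}}},"fingers":{"type":"number"}},"required":["moves"]}

```bash
mkdir -p pics; ls
python3 - <<'E'
from rig import bot
import cv2
s=bot.read_state(); print(s['time_s'],s['position'],s['tcp_rot'],s['opening'])
a=bot.capture("scene");b=bot.capture("side")
for p,n in((a,'scene'),(b,'side')):
    cv2.imwrite(f'pics/{n}0.png',p['image'])
    print(n,p['fx'],p['R'],p['t'])
    for q in('tin_rack','end_stop','packed_tin','loose_tin'):
        print(q,[(r['centre'],round(r['confidence'],2)) for r in bot.search_frame(p,q)],'PIN',[(r['centre'],round(r['confidence'],2)) for r in bot.pinpoint(p,q)])
E
```

```text
pics
0.0 [0.23595257 0.57799261 0.23557248] [[-9.25750307e-01  3.78133729e-01 -1.11931531e-03]
 [ 3.78135233e-01  9.25748533e-01 -1.84339320e-03]
 [ 3.39155364e-04 -2.12977438e-03 -9.99997675e-01]] 0.9968684801262852
scene 499.3741139710308 [[ 0.80196544 -0.59736942  0.00109895]
 [-0.25775485 -0.347693   -0.90148323]
 [ 0.53890061  0.72267514 -0.43281264]] [-0.45924669  0.17175849  0.98177817]
tin_rack [([268.3, 254.0], 0.72)] PIN [([267.5, 254.8], 0.56)]Traceback (most recent call last):
  File "<stdin>", line 9, in <module>
ValueError: it knows: loose_tin, packed_tin, tin_rack
```

```bash
cat > h.py <<'E'
from rig import bot
import cv2, numpy as np
def ray(p,uv,z):
    d=p['R'].T@np.array([(uv[0]-p['cx'])/p['fx'],(uv[1]-p['cy'])/p['fy'],1]); c=-p['R'].T@p['t']
    return c+d*(z-c[2])/d[2]
def proj(p,X):
    c=np.asarray(X)@np.array(p['R']).T+p['t']; return np.c_[c[:,0]/c[:,2]*p['fx']+p['cx'],c[:,1]/c[:,2]*p['fy']+p['cy']]
def cap(n):
    p=bot.capture(n)
    for k in('R','t'): p[k]=np.array(p[k])
    return p
E
python3 - <<'E'
from h import *
np.set_printoptions(precision=3,suppress=True)
for n in('scene','side','wrist'):
    p=cap(n); cv2.imwrite(f'pics/{n}0.png',p['image'])
    print(n,p['fx'],-p['R'].T@p['t'])
    for q in('tin_rack','packed_tin','loose_tin'):
        print(q,[(r['centre'],round(r['confidence'],2)) for r in bot.search_frame(p,q)],'PIN',[(r['centre'],round(r['confidence'],2),ray(p,r['centre'],0 if q!='packed_tin' else .006)[:2]) for r in bot.pinpoint(p,q)])
i=[cv2.imread(f'pics/{n}0.png') for n in('side','wrist')]
cv2.imwrite('pics/sw0.png',cv2.resize(np.hstack(i),(800,300)))
E
```

```text
scene 499.3741139710308 [-0.117 -0.924  0.58 ]
tin_rack [([269.7, 254.6], 0.89)] PIN [([267.1, 254.6], 0.58, array([0.455, 0.043]))]
packed_tin [([418.3, 350.5], 0.56), ([253.1, 190.8], 0.56), ([249.2, 225.8], 0.49)] PIN [([251.2, 199.9], 0.86, array([0.607, 0.384])), ([416.4, 367.0], 0.81, array([ 0.434, -0.481])), ([295.1, 269.7], 0.63, array([ 0.461, -0.072]))]
loose_tin [([208.3, 206.0], 0.67)] PIN [([213.6, 219.6], 0.68, array([0.446, 0.325]))]
side 442.9227632614892 [ 0.376 -1.119  0.604]
tin_rack [([282.3, 246.1], 0.86)] PIN [([284.5, 240.7], 0.94, array([0.463, 0.04 ]))]
packed_tin [([310.8, 181.1], 0.88), ([295.2, 350.1], 0.67), ([283.8, 238.8], 0.66)] PIN [([295.5, 362.7], 0.89, array([ 0.438, -0.477])), ([315.1, 191.0], 0.84, array([0.612, 0.413]))]
loose_tin [([272.3, 191.6], 0.59)] PIN [([272.1, 198.3], 0.71, array([0.449, 0.378]))]
wrist 379.68235632769967 [0.169 0.606 0.385]
tin_rack [] PIN []
packed_tin [] PIN []
loose_tin [] PIN []
```

View pics/scene0.png

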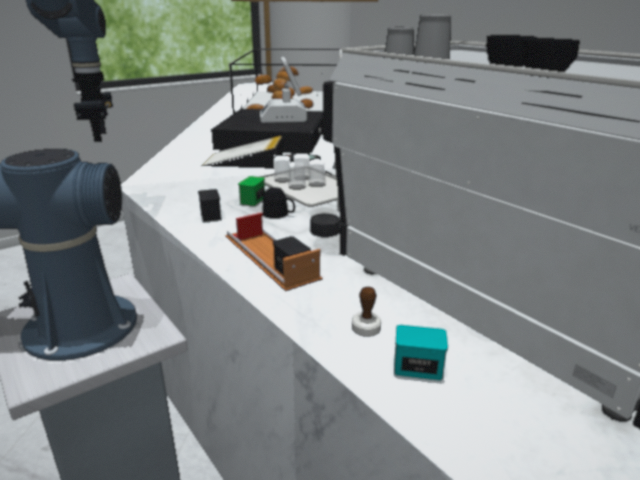

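View pics/sw0.png

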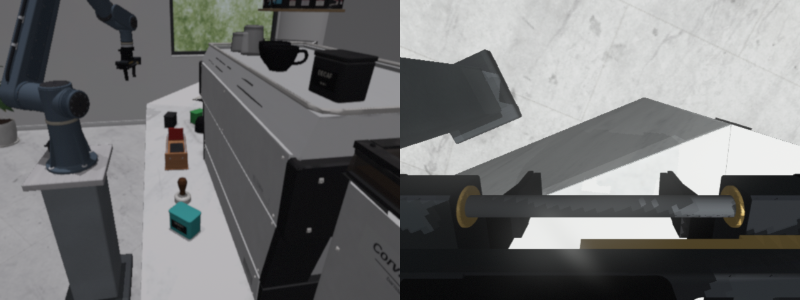

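The scene view shows the rack at (268,254) with the red stop at its left end and the packed tin at (292,250). There are four candidates for the loose tin:
- **Black box at (209,206):** black, rectangular and left of the rack, so it fits.
- **Black mug at (275,203):** has a handle.
- **Round lids at (325,225):** not rectangular.
- **Green box at (250,190):** look-alike, leave alone.

I'll confirm in one crop.

Run:
```python
from h import *
i=cv2.imread('pics/scene0.png')[170:295,180:350]
cv2.imwrite('pics/crop0.png',cv2.resize(i,None,fx=4.7,fy=4.7,interpolation=cv2.INTER_CUBIC))
np.set_printoptions(precision=3,suppress=True)
p=cap('wrist');s=bot.read_state();T=np.array(s['tcp_rot'])
print(s['time_s'],T.T@(-p['R'].T@p['t']-s['position']),'cam axes in tool',T.T@p['R'].T)
```

```text
1.35 [ 0.072  0.    -0.148] cam axes in tool [[ 0.    -0.964 -0.266]
 [ 1.     0.    -0.   ]
 [ 0.    -0.266  0.964]]
```

View pics/crop0.png

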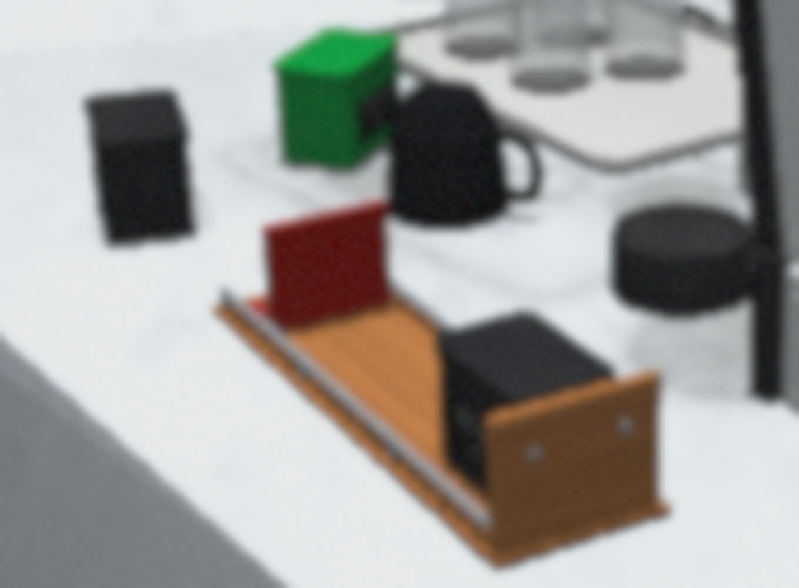

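The crop confirms it: the box at (209,206) is a black rectangular tin standing on the counter left of the rack. The mug has a handle and the lids are round. Next I'll fly the wrist camera over both the tin and the rack.

Emit:
{"fn": "play_rows", "kwargs": {
  "moves": [
    [[-39,-23,-10,0,0,0],[-39,-23,-10,0,0,0],[-39,-23,-10,0,0,0],[-39,-23,-10,0,0,0],[-39,-23,-10,0,0,0]]
  ],
  "fingers": 1
}}

```text
time_s: 1.85
position: [0.3741, 0.397, 0.2871]
tcp_rot: [[-0.926, 0.378, 0.0], [0.378, 0.926, 0.0], [-0.0, 0.0, -1.0]]
force: [0.9, -0.4, -0.3]
opening: 1.0
grasp_force: 0.0
```

Emit:
{"fn": "play_rows", "kwargs": {
  "moves": [
    [[-39,-23,-10,0,0,0],[-39,-23,-10,0,0,0],[-39,-23,-10,0,0,0],[-39,-23,-10,0,0,0],[0,0,0,0,0,0]]
  ]
}}

```text
time_s: 2.35
position: [0.4876, 0.2503, 0.3282]
tcp_rot: [[-0.923, 0.384, 0.006], [0.384, 0.923, -0.001], [-0.006, 0.002, -1.0]]
force: [-0.1, -0.3, 0.1]
opening: 0.996
grasp_force: 0.0
```

Run:
```python
from h import *
np.set_printoptions(precision=3,suppress=True)
p=cap('wrist');s=bot.read_state();print(s['time_s'],s['position'],s['qvel'])
cv2.imwrite('pics/w1.png',p['image']); np.savez('w1',**p)
for q in('tin_rack','packed_tin','loose_tin'):
    print(q,[(r['centre'],round(r['confidence'],2),ray(p,r['centre'],0 if q!='packed_tin' else .006)[:2]) for r in bot.pinpoint(p,q)])
    for r in bot.silhouettes(p,q):
        m=r['pixels'].astype(np.uint8);c=max(cv2.findContours(m,0,2)[0],key=cv2.contourArea)
        a=cv2.approxPolyDP(c,4,True)[:,0]
        print('  sil',round(r['confidence'],2),m.sum(),a.tolist())
```

```text
2.4 [0.485 0.252 0.327] [ 3.41  -0.036  2.544  1.397  0.699  0.485]
tin_rack [([154.4, 232.8], 0.79, array([0.455, 0.031])), ([387.3, 129.7], 0.58, array([0.45 , 0.354]))]
  sil 0.98 16445 [[266, 161], [259, 155], [0, 247], [0, 278], [10, 264], [93, 232], [102, 236], [117, 265], [106, 279], [128, 281], [288, 230]]
packed_tin [([454.6, 240.9], 0.87, array([0.613, 0.386])), ([80.2, 261.6], 0.79, array([ 0.452, -0.075]))]
  sil 0.89 3494 [[116, 263], [102, 237], [94, 233], [5, 266], [0, 275], [104, 279]]
  sil 0.7 4679 [[441, 209], [422, 233], [421, 243], [481, 291], [492, 290], [517, 262], [517, 252], [470, 219]]
loose_tin [([389.4, 131.2], 0.94, array([0.453, 0.356]))]
  sil 0.69 5119 [[443, 103], [419, 99], [362, 104], [355, 114], [357, 152], [365, 160], [437, 157], [442, 150]]
```

View pics/w1.png

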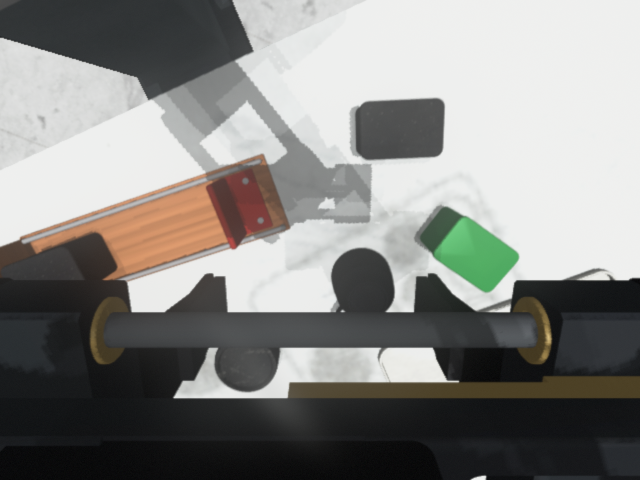

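The wrist view shows the loose tin at (402,128), the green box at (470,250), the mug at (362,280), the lids at (247,365) and the red stop at (240,205). The rack board's near end runs from (263,154) to (289,229). I'll fit both shapes.

```bash
cat > fit.py <<'E'
from h import *
from scipy.optimize import minimize
def boxmask(p,x,y,a,w,l,z0,z1):
    c,s=np.cos(a),np.sin(a)
    P=[[x+c*u-s*v,y+s*u+c*v,z] for u in(-w/2,w/2) for v in(-l/2,l/2) for z in(z0,z1)]
    h=cv2.convexHull(np.round(proj(p,P)*16).astype(np.int32))
    m=np.zeros((480,640),np.uint8); cv2.fillConvexPoly(m,h,1,shift=4,lineType=8); return m
def fit(p,m,x0,dims,vis=None):
    vis=np.ones((480,640),np.uint8) if vis is None else vis
    def f(q):
        b=boxmask(p,q[0],q[1],q[2],*dims)*vis; return 1-(b&m).sum()/((b|m)*vis).sum()
    best=None
    for a in x0[2]:
        s0=np.array([x0[0],x0[1],a])
        r=minimize(f,s0,method='Nelder-Mead',options=dict(initial_simplex=s0+np.array([[0,0,0],[.015,0,0],[0,.015,0],[0,0,.2]]),xatol=1e-4,fatol=1e-4))
        if best is None or r.fun<best.fun: best=r
    return best.x,best.fun
E
python3 - <<'E'
from fit import *
np.set_printoptions(precision=4,suppress=True)
p=dict(np.load('w1.npz')); im=p['image']
g=im.max(2); m=np.zeros((480,640),np.uint8); m[80:175,335:460]=(g[80:175,335:460]<95)
# keep only the largest blob
n,l,st,_=cv2.connectedComponentsWithStats(m); m=(l==1+st[1:,4].argmax()).astype(np.uint8); print(m.sum())
x,f=fit(p,m,(.45,.355,[0,.4,.8,-.4,-.8,1.2,1.57]),(.059,.087,0,.07)); print('tin',x,np.degrees(x[2]),f)
# rack board by colour
hsv=cv2.cvtColor(im,cv2.COLOR_BGR2HSV)
A,B=[ray(p,c,.006)[:2] for c in((263,154),(289,229))]
print('end',A,B,np.linalg.norm(A-B),'mid',(A+B)/2)
d=(B-A)/np.linalg.norm(B-A); print('dir x',d,'origin est',(A+B)/2+.168*np.array([d[1],-d[0]]), (A+B)/2-.168*np.array([d[1],-d[0]]))
C=ray(p,(22,240),.019)[:2];D=ray(p,(258,160),.019)[:2];E_=ray(p,(125,278),.019)[:2];F=ray(p,(284,225),.019)[:2]
for u,v in((C,D),(E_,F)): print('rail',u,v,np.degrees(np.arctan2(*(u-v)[::-1])))
E
```

```text
4794
tin [ 0.4514  0.3545 -0.3943] -22.594235667218946 0.11964712369049813
end [0.4188 0.2043] [0.5167 0.1954] 0.09826090030198717 mid [0.4678 0.1998]
dir x [ 0.9959 -0.0904] origin est [0.4526 0.0325] [0.483  0.3671]
rail [ 0.3986 -0.1166] [0.4229 0.1979] -94.41896826349186
rail [ 0.4924 -0.0238] [0.507 0.194] -93.8141834085537
```

Emit:
{"fn": "play_rows", "kwargs": {
  "moves": [
    [[0,0,0,0,0,0.143],[0,0,0,0,0,0.143],[0,0,0,0,0,0.143],[0,0,0,0,0,0.143],[0,0,0,0,0,0.143]]
  ]
}}

```text
time_s: 3.2
position: [0.4821, 0.2553, 0.3263]
tcp_rot: [[-0.448, 0.894, -0.001], [0.894, 0.448, -0.0], [0.0, -0.001, -1.0]]
force: [0.1, -0.3, -0.3]
opening: 1.0
grasp_force: 0.0
```

Emit:
{"fn": "play_rows", "kwargs": {
  "moves": [
    [[0,0,0,0,0,0.143],[0,0,0,0,0,0.143],[0,0,0,0,0,0.143],[0,0,0,0,0,0.143],[0,0,0,0,0,0.143]]
  ]
}}

```text
time_s: 3.7
position: [0.4821, 0.2553, 0.3263]
tcp_rot: [[0.248, 0.969, -0.001], [0.969, -0.248, -0.0], [-0.0, -0.001, -1.0]]
force: [0.2, -0.7, 0.6]
opening: 1.0
grasp_force: 0.0
```

Emit:
{"fn": "play_rows", "kwargs": {
  "moves": [
    [[0,0,0,0,0,0.143],[15,-36,15,0,0,0],[15,-36,15,0,0,0],[0,0,0,0,0,0],[0,0,0,0,0,0]]
  ]
}}

```text
time_s: 4.2
position: [0.4264, 0.3105, 0.2962]
tcp_rot: [[0.377, 0.926, -0.001], [0.926, -0.377, -0.001], [-0.001, -0.0, -1.0]]
force: [-0.1, -0.0, 0.0]
opening: 0.998
grasp_force: 0.0
```

Run:
```python
from h import *
np.set_printoptions(precision=4,suppress=True)
p=cap('wrist');s=bot.read_state();print(s['time_s'],s['position'],s['tcp_rot'],s['joint_positions'])
cv2.imwrite('pics/w2.png',p['image']); np.savez('w2',**p)
for q in('packed_tin','loose_tin'):
    print(q,[(r['centre'],round(r['confidence'],2),ray(p,r['centre'],0)[:2]) for r in bot.pinpoint(p,q)])
    for r in bot.silhouettes(p,q):
        m=r['pixels'].astype(np.uint8);c=max(cv2.findContours(m,0,2)[0],key=cv2.contourArea)
        print('  sil',round(r['confidence'],2),m.sum(),cv2.approxPolyDP(c,4,True)[:,0].tolist())
```

```text
4.25 [0.4276 0.3101 0.2967] [[ 0.3782  0.9257  0.0008]
 [ 0.9257 -0.3782 -0.0001]
 [ 0.0002  0.0008 -1.    ]] [23.8318 18.6956 91.6153 -0.0292 69.6483 46.0617]
packed_tin [([453.2, 65.7], 0.78, array([0.6133, 0.3881]))]
  sil 0.87 7883 [[503, 0], [476, 0], [454, 21], [415, 77], [415, 86], [444, 109], [478, 105], [530, 37], [530, 24]]
loose_tin [([325.1, 151.3], 0.82, array([0.4515, 0.3565]))]
  sil 0.95 5492 [[353, 109], [302, 109], [295, 115], [301, 197], [355, 195]]
```

View pics/w2.png

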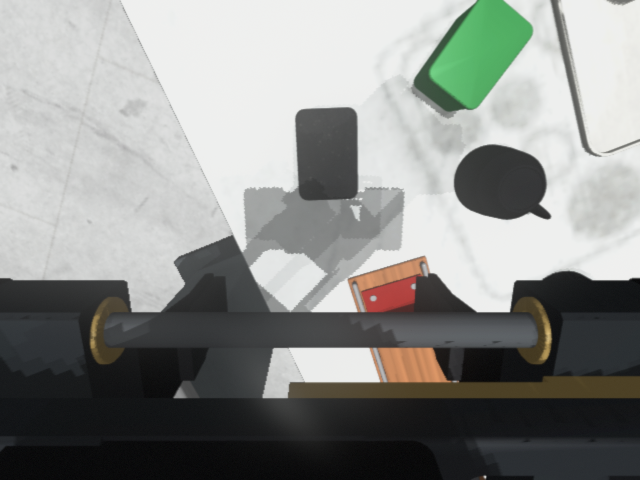

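The tin spans columns 296–358 and rows 107–199, almost aligned with the tool; the mug is at (500,180) and the red stop at (390,290). I'll project the tin's outline onto its top plane.

Run:
```python
from fit import *
np.set_printoptions(precision=4,suppress=True)
for f,(r0,r1,c0,c1) in (('w2.npz',(95,212,280,375)),('w1.npz',(85,170,345,455))):
    p=dict(np.load(f)); im=p['image']; g=im.max(2)
    for th in(60,80):
        m=np.zeros((480,640),np.uint8); m[r0:r1,c0:c1]=g[r0:r1,c0:c1]<th
        n,l,st,_=cv2.connectedComponentsWithStats(m); m=(l==1+st[1:,4].argmax()).astype(np.uint8)
        c=max(cv2.findContours(m,0,1)[0],key=cv2.contourArea)[:,0]
        P=np.array([ray(p,q,.07)[:2]*1000 for q in c],np.float32)
        x,e=fit(p,m,(.45,.355,[-.6,-.4,-.2]),(.059,.087,0,.07))
        print(f,th,m.sum(),cv2.minAreaRect(P),'fit',x,np.degrees(x[2]),e)
s=bot.read_state();T=np.array(s['tcp_rot']);print(T.T@(np.array([.4515,.3555,.04])-s['position'])*1000)
```

```text
w2.npz 60 43 ((433.2317199707031, 320.74359130859375), (5.524411678314209, 11.578263282775879), 34.08720779418945) fit [0.4347 0.2928 0.0939] 5.379113690690638 0.9919611142269583
w2.npz 80 3399 ((449.16839599609375, 349.44580078125), (71.31669616699219, 56.6787223815918), 70.4956283569336) fit [ 0.4486  0.3415 -0.3965] -22.716270829057294 0.3913277190467658Traceback (most recent call last):
  File "<stdin>", line 7, in <module>
ValueError: attempt to get argmax of an empty sequence
```

Run:
```python
from fit import *
np.set_printoptions(precision=4,suppress=True)
for f,(r0,r1,c0,c1) in (('w2.npz',(95,212,280,375)),('w1.npz',(85,170,345,455))):
    p=dict(np.load(f)); im=p['image']; g=im.max(2)
    for th in(90,100,110):
        m=np.zeros((480,640),np.uint8); m[r0:r1,c0:c1]=g[r0:r1,c0:c1]<th
        m=cv2.morphologyEx(m,cv2.MORPH_OPEN,np.ones((9,9)))
        if not m.any(): continue
        c=max(cv2.findContours(m,0,1)[0],key=cv2.contourArea)[:,0]
        P=np.array([ray(p,q,.07)[:2]*1000 for q in c],np.float32)
        x,e=fit(p,m,(.45,.355,[-.6,-.4,-.2]),(.059,.087,0,.07))
        print(f,th,m.sum(),cv2.minAreaRect(P),'fit',x,np.degrees(x[2]),e)
```

```text
w2.npz 90 4772 ((451.8907165527344, 355.58001708984375), (84.893798828125, 56.415382385253906), 69.31282043457031) fit [ 0.4521  0.3557 -0.3586] -20.547230048992496 0.17023126412797773
w2.npz 100 5286 ((451.92718505859375, 355.8846435546875), (85.79055786132812, 56.562286376953125), 69.31282806396484) fit [ 0.452   0.3556 -0.358 ] -20.51279939508073 0.08117503911002955
w2.npz 110 5354 ((451.862548828125, 355.73529052734375), (86.26354217529297, 57.00712585449219), 69.6691665649414) fit [ 0.451   0.3555 -0.3601] -20.6297053160422 0.06708485798919672
w1.npz 90 4663 ((450.25537109375, 353.73529052734375), (88.77976989746094, 55.758243560791016), 70.08938598632812) fit [ 0.4521  0.3544 -0.3096] -17.736124118389167 0.1448743810746378
w1.npz 100 4823 ((450.27056884765625, 353.90435791015625), (89.08038330078125, 56.302703857421875), 69.9677963256836) fit [ 0.451   0.3541 -0.3674] -21.050236881438853 0.11871227364185111
w1.npz 110 4883 ((450.2714538574219, 354.0232238769531), (89.34319305419922, 56.85064697265625), 69.96819305419922) fit [ 0.4513  0.3557 -0.3088] -17.692332974579827 0.10763888888888884
```

Tin at (0.4515, 0.3555), yaw −20.4°; the fitted size matches 59 × 87 mm. Going down to grasp it.

Emit:
{"fn": "play_rows", "kwargs": {
  "moves": [
    [[26,3,0,0,0,-0.033],[25,2,20,0,0,0],[0,0,45,0,0,0],[0,0,45,0,0,0],[0,0,30,0,0,0]]
  ]
}}

```text
time_s: 4.95
position: [0.4507, 0.354, 0.1539]
tcp_rot: [[0.35, 0.937, -0.002], [0.937, -0.35, -0.001], [-0.002, -0.002, -1.0]]
force: [0.0, -1.1, -0.3]
opening: 0.995
grasp_force: 0.0
```

Emit:
{"fn": "play_rows", "kwargs": {
  "moves": [
    [[0,0,30,0,0,0],[0,0,30,0,0,0],[0,0,30,0,0,0],[0,0,26,0,0,0],[0,0,0,0,0,0]]
  ]
}}

```text
time_s: 5.45
position: [0.4497, 0.3533, 0.0374]
tcp_rot: [[0.351, 0.936, -0.006], [0.936, -0.351, -0.003], [-0.005, -0.004, -1.0]]
force: [-0.4, -0.0, 0.4]
opening: 1.003
grasp_force: 0.0
```

Emit:
{"fn": "play_rows", "kwargs": {
  "moves": [
    [[0,0,0,0,0,0],[0,0,0,0,0,0],[0,0,0,0,0,0],[0,0,0,0,0,0],[0,0,0,0,0,0]]
  ],
  "fingers": -1
}}

```text
time_s: 5.95
position: [0.4516, 0.3553, 0.0417]
tcp_rot: [[0.349, 0.937, 0.002], [0.937, -0.349, 0.001], [0.002, 0.001, -1.0]]
force: [0.1, 0.3, 5.6]
opening: 0.674
grasp_force: 30.0
```

Emit:
{"fn": "play_rows", "kwargs": {
  "moves": [
    [[0,0,0,0,0,0],[0,0,-15,0,0,0],[0,0,-30,0,0,0],[0,0,-40,0,0,0],[0,0,-40,0,0,0]]
  ]
}}

```text
time_s: 6.45
position: [0.4502, 0.3545, 0.1668]
tcp_rot: [[0.349, 0.937, -0.002], [0.937, -0.349, -0.001], [-0.002, -0.001, -1.0]]
force: [0.6, 0.5, -1.8]
opening: 0.679
grasp_force: 30.0
```

Tin is held (58.8 mm between the pads). Carrying it over the rack, aligned with the row.

Emit:
{"fn": "play_rows", "kwargs": {
  "moves": [
    [[0,0,0,0,0,-0.14],[0,0,0,0,0,-0.14],[-40,4,0,0,0,0],[-42,4,0,0,0,0],[-42,4,0,0,0,0]]
  ]
}}

```text
time_s: 6.95
position: [0.4527, 0.2294, 0.166]
tcp_rot: [[0.075, 0.997, -0.0], [0.997, -0.075, -0.0], [-0.0, 0.0, -1.0]]
force: [0.9, -0.4, -1.5]
opening: 0.671
grasp_force: 30.0
```

Emit:
{"fn": "play_rows", "kwargs": {
  "moves": [
    [[-42,4,0,0,0,0],[-42,4,0,0,0,0],[-42,4,0,0,0,0],[-40,3,0,0,0,0],[-6,0,0,0,0,0]]
  ]
}}

```text
time_s: 7.45
position: [0.4554, 0.0543, 0.1661]
tcp_rot: [[0.081, 0.997, 0.001], [0.997, -0.081, -0.001], [-0.001, 0.001, -1.0]]
force: [0.8, 0.6, -2.7]
opening: 0.673
grasp_force: 30.0
```

Emit:
{"fn": "play_rows", "kwargs": {
  "moves": [
    [[0,0,0,0,0,0],[0,0,0,0,0,0]]
  ]
}}

```text
time_s: 7.65
position: [0.4549, 0.0584, 0.1658]
tcp_rot: [[0.077, 0.997, -0.0], [0.997, -0.077, 0.0], [0.0, -0.0, -1.0]]
force: [0.0, 0.6, -2.4]
opening: 0.675
grasp_force: 30.0
```

Run:
```python
from h import *
np.set_printoptions(precision=4,suppress=True)
p=cap('wrist');q=cap('scene');s=bot.read_state();print(s['time_s'],s['position'],s['tcp_rot'],s['grasp_force'],s['force'])
np.savez('w3',**p);np.savez('s3',**q)
cv2.imwrite('pics/c3.png',np.hstack([cv2.resize(p['image'],(400,300)),cv2.resize(q['image'][180:300,190:350],(400,300),interpolation=cv2.INTER_CUBIC)]))
```

```text
7.75 [0.4549 0.059  0.1657] [[ 0.0752  0.9972 -0.0002]
 [ 0.9972 -0.0752  0.0003]
 [ 0.0003 -0.0002 -1.    ]] 29.97655911371112 [-1.0473  0.3607 -2.0821]
```

View pics/c3.png

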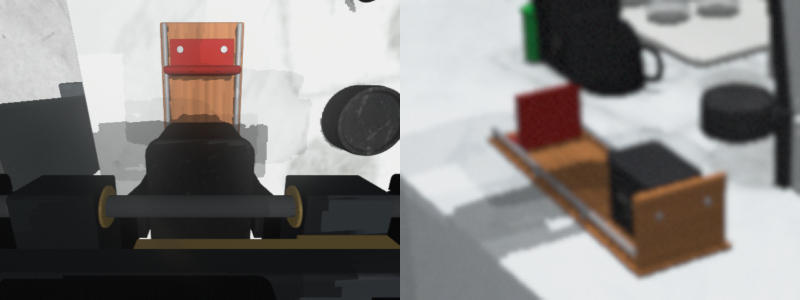

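The rack runs straight up the wrist image with its rails at columns 166 and 238. The tin is centred between them, clear of the stop and the packed tin. Lowering it.

Emit:
{"fn": "play_rows", "kwargs": {
  "moves": [
    [[0,0,30,0,0,0],[0,0,35,0,0,0],[0,0,25,0,0,0],[0,0,14,0,0,0],[0,0,6,0,0,0]]
  ]
}}

```text
time_s: 8.25
position: [0.4544, 0.0591, 0.0541]
tcp_rot: [[0.075, 0.997, -0.003], [0.997, -0.075, 0.0], [0.0, -0.003, -1.0]]
force: [-0.7, 0.3, -1.4]
opening: 0.674
grasp_force: 30.0
```

Emit:
{"fn": "play_rows", "kwargs": {
  "moves": [
    [[0,0,4,0,0,0],[0,0,2,0,0,0],[0,0,1,0,0,0],[0,0,0,0,0,0],[0,0,0,0,0,0]]
  ]
}}

```text
time_s: 8.75
position: [0.4555, 0.0577, 0.0491]
tcp_rot: [[0.077, 0.997, 0.001], [0.997, -0.077, -0.0], [-0.0, 0.001, -1.0]]
force: [0.2, 0.3, -2.0]
opening: 0.678
grasp_force: 30.0
```

Emit:
{"fn": "play_rows", "kwargs": {
  "moves": [
    [[0,0,1,0,0,0],[0,0,1,0,0,0],[0,0,0,0,0,0]]
  ]
}}

```text
time_s: 9.05
position: [0.4555, 0.0576, 0.0477]
tcp_rot: [[0.077, 0.997, 0.001], [0.997, -0.077, -0.0], [-0.0, 0.001, -1.0]]
force: [-0.9, -0.9, 8.9]
opening: 0.673
grasp_force: 30.0
```

Emit:
{"fn": "play_rows", "kwargs": {
  "moves": [
    [[0,0,1,0,0,0],[0,0,0,0,0,0],[0,0,0,0,0,0]]
  ]
}}

```text
time_s: 9.35
position: [0.4555, 0.0576, 0.0476]
tcp_rot: [[0.077, 0.997, 0.002], [0.997, -0.077, -0.0], [-0.0, 0.002, -1.0]]
force: [-1.4, -1.2, 20.0]
opening: 0.678
grasp_force: 30.0
```

Touchdown on the board. Releasing the tin and going up, then checking where the stop stands.

Emit:
{"fn": "play_rows", "kwargs": {
  "moves": [
    [[0,0,-1,0,0,0],[0,0,0,0,0,0],[0,0,0,0,0,0],[0,0,0,0,0,0]]
  ],
  "fingers": 1
}}

```text
time_s: 9.75
position: [0.4551, 0.0578, 0.0464]
tcp_rot: [[0.077, 0.997, -0.0], [0.997, -0.077, 0.0], [-0.0, -0.0, -1.0]]
force: [0.3, -0.1, 0.1]
opening: 0.941
grasp_force: 0.0
```

Emit:
{"fn": "play_rows", "kwargs": {
  "moves": [
    [[0,0,-20,0,0,0],[0,0,-40,0,0,0],[0,0,-40,0,0,0],[0,0,-40,0,0,0],[0,0,0,0,0,0]]
  ]
}}

```text
time_s: 10.25
position: [0.4584, 0.0576, 0.1908]
tcp_rot: [[0.077, 0.997, 0.011], [0.997, -0.077, -0.001], [-0.0, 0.011, -1.0]]
force: [-0.2, -0.5, 0.1]
opening: 0.996
grasp_force: 0.0
```

Run:
```python
from h import *
np.set_printoptions(precision=4,suppress=True)
p=cap('wrist');s=bot.read_state();print(s['time_s'],s['position'],s['opening'])
im=p['image'];hsv=cv2.cvtColor(im,cv2.COLOR_BGR2HSV)
m=(((hsv[...,0]<5)|(hsv[...,0]>174))&(hsv[...,1]>150)&(hsv[...,2]>50)).astype(np.uint8)
m=cv2.morphologyEx(m,cv2.MORPH_OPEN,np.ones((3,3)));ys,xs=np.nonzero(m);print(xs.min(),xs.max(),ys.min(),ys.max())
o=np.array([.4542,.0325]);Y=np.array([-.076,-.997]);X=np.array([-.997,.076])
c=xs.mean()
for r,z in((ys.min(),.011),(ys.max(),.073)): d=ray(p,(c,r),z)[:2]-o;print(r,z,'rack',d@X,d@Y)
cv2.imwrite('pics/w4.png',im)
```

```text
10.3 [0.4569 0.0576 0.1886] 1.0039710945958864
271 361 67 117
67 0.011 rack -0.0021316963584990653 -0.14836661014492566
117 0.073 rack -0.0017923309251983745 -0.10798944074956615
```

View pics/w4.png

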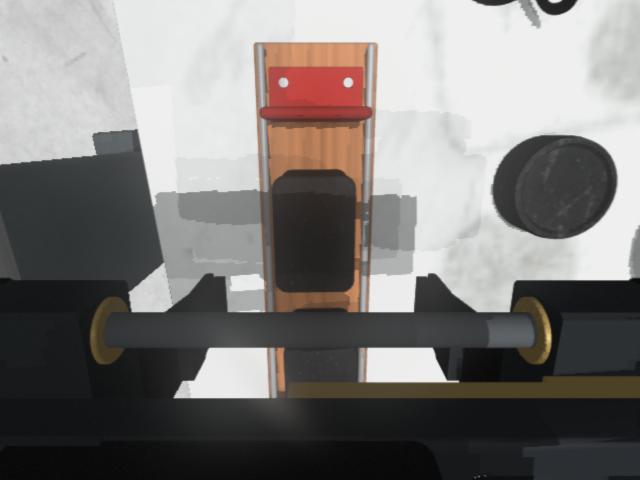

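The tin stands between the rails, with the stop (red, rows 67–117) still short of it at a value of about 0.015. Closing the fingers and going behind the stop.

Emit:
{"fn": "play_rows", "kwargs": {
  "moves": [
    [[36,0,0,0,0,0],[37,0,0,0,0,0],[36,0,0,0,0,0],[36,0,0,0,0,0],[0,0,0,0,0,0]]
  ],
  "fingers": -1
}}

```text
time_s: 10.8
position: [0.4656, 0.2056, 0.1847]
tcp_rot: [[0.073, 0.997, -0.002], [0.997, -0.073, 0.001], [0.001, -0.002, -1.0]]
force: [-0.2, -0.3, -0.4]
opening: 0.633
grasp_force: 0.0
```

Emit:
{"fn": "play_rows", "kwargs": {
  "moves": [
    [[0,0,40,0,0,0],[0,0,40,0,0,0],[0,0,35,0,0,0],[0,0,27,0,0,0],[0,0,0,0,0,0]]
  ]
}}

```text
time_s: 11.3
position: [0.4625, 0.2008, 0.0402]
tcp_rot: [[0.078, 0.997, -0.011], [0.997, -0.078, -0.002], [-0.003, -0.011, -1.0]]
force: [-1.5, -0.3, -0.2]
opening: 0.17
grasp_force: 0.0
```

Emit:
{"fn": "play_rows", "kwargs": {
  "moves": [
    [[-10,0,0,0,0,0],[-10,0,0,0,0,0],[-10,0,0,0,0,0],[-8,0,0,0,0,0],[-8,0,0,0,0,0]]
  ]
}}

```text
time_s: 11.8
position: [0.4634, 0.1559, 0.0456]
tcp_rot: [[0.078, 0.997, 0.002], [0.997, -0.078, 0.001], [0.001, 0.002, -1.0]]
force: [-0.7, 6.7, 4.4]
opening: 0.01
grasp_force: 3.2
```

Emit:
{"fn": "play_rows", "kwargs": {
  "moves": [
    [[-7,0,0,0,0,0],[-7,0,0,0,0,0],[-7,0,0,0,0,0],[-7,0,0,0,0,0],[-7,0,0,0,0,0]]
  ]
}}

```text
time_s: 12.3
position: [0.4608, 0.122, 0.0455]
tcp_rot: [[0.078, 0.997, 0.003], [0.997, -0.078, 0.001], [0.001, 0.003, -1.0]]
force: [-0.0, 6.3, 5.1]
opening: 0.004
grasp_force: 3.2
```

Emit:
{"fn": "play_rows", "kwargs": {
  "moves": [
    [[-5,0,0,0,0,0],[-5,0,0,0,0,0],[-5,0,0,0,0,0],[-5,0,0,0,0,0],[-5,0,0,0,0,0]]
  ]
}}

```text
time_s: 12.8
position: [0.459, 0.0974, 0.0455]
tcp_rot: [[0.078, 0.997, 0.003], [0.997, -0.078, 0.001], [0.002, 0.003, -1.0]]
force: [-0.3, 7.9, 5.4]
opening: 0.005
grasp_force: 4.2
```

Emit:
{"fn": "play_rows", "kwargs": {
  "moves": [
    [[-3,0,0,0,0,0],[-3,0,0,0,0,0],[-3,0,0,0,0,0],[-3,0,0,0,0,0]]
  ]
}}

```text
time_s: 13.2
position: [0.4581, 0.0854, 0.0455]
tcp_rot: [[0.078, 0.997, 0.003], [0.997, -0.078, 0.001], [0.001, 0.003, -1.0]]
force: [0.6, 7.1, 6.1]
opening: 0.004
grasp_force: 4.0
```

Emit:
{"fn": "play_rows", "kwargs": {
  "moves": [
    [[-2,0,0,0,0,0],[-2,0,0,0,0,0],[-2,0,0,0,0,0],[-2,0,0,0,0,0]]
  ]
}}

```text
time_s: 13.6
position: [0.4575, 0.0774, 0.0455]
tcp_rot: [[0.078, 0.997, 0.003], [0.997, -0.078, 0.001], [0.001, 0.003, -1.0]]
force: [0.5, 10.2, 4.9]
opening: 0.008
grasp_force: 4.8
```

Emit:
{"fn": "play_rows", "kwargs": {
  "moves": [
    [[-2,0,0,0,0,0],[-1,0,0,0,0,0],[-1,0,0,0,0,0]]
  ]
}}

```text
time_s: 13.9
position: [0.4572, 0.0736, 0.0455]
tcp_rot: [[0.078, 0.997, 0.003], [0.997, -0.078, 0.001], [0.002, 0.003, -1.0]]
force: [0.5, 9.0, 4.7]
opening: 0.004
grasp_force: 4.4
```

Emit:
{"fn": "play_rows", "kwargs": {
  "moves": [
    [[-1,0,0,0,0,0],[-1,0,0,0,0,0]]
  ]
}}

```text
time_s: 14.1
position: [0.4571, 0.0716, 0.0455]
tcp_rot: [[0.078, 0.997, 0.003], [0.997, -0.078, 0.001], [0.002, 0.003, -1.0]]
force: [0.9, 9.1, 5.0]
opening: 0.005
grasp_force: 4.4
```

Emit:
{"fn": "play_rows", "kwargs": {
  "moves": [
    [[-1,0,0,0,0,0],[-1,0,0,0,0,0]]
  ]
}}

```text
time_s: 14.3
position: [0.457, 0.0705, 0.0456]
tcp_rot: [[0.08, 0.997, 0.003], [0.997, -0.08, 0.003], [0.003, 0.003, -1.0]]
force: [1.0, 20.8, 6.0]
opening: 0.006
grasp_force: 10.0
```

Emit:
{"fn": "play_rows", "kwargs": {
  "moves": [
    [[-1,0,0,0,0,0],[-1,0,0,0,0,0]]
  ]
}}

```text
time_s: 14.5
position: [0.457, 0.0704, 0.0456]
tcp_rot: [[0.081, 0.997, 0.004], [0.997, -0.081, 0.005], [0.005, 0.004, -1.0]]
force: [4.4, 31.6, 5.5]
opening: 0.007
grasp_force: 16.1
```

Firm stop at 0.0704, which is where snug was predicted. Backing off, rising and checking.

Emit:
{"fn": "play_rows", "kwargs": {
  "moves": [
    [[5,0,0,0,0,0],[20,0,0,0,0,0],[20,0,0,0,0,0],[0,0,-40,0,0,0],[0,0,-40,0,0,0]]
  ]
}}

```text
time_s: 15.0
position: [0.4581, 0.1117, 0.1242]
tcp_rot: [[0.076, 0.997, -0.004], [0.997, -0.076, -0.0], [-0.001, -0.004, -1.0]]
force: [-0.1, 0.8, 0.1]
opening: 0.005
grasp_force: 0.0
```

Emit:
{"fn": "play_rows", "kwargs": {
  "moves": [
    [[-30,0,-40,0,0,0],[-40,0,-30,0,0,0],[-40,0,-20,0,0,0],[-35,0,0,0,0,0],[0,0,0,0,0,0]]
  ]
}}

```text
time_s: 15.5
position: [0.4488, -0.037, 0.2159]
tcp_rot: [[0.082, 0.997, 0.004], [0.997, -0.082, -0.003], [-0.002, 0.004, -1.0]]
force: [0.3, -0.5, 0.3]
opening: 0.003
grasp_force: 0.0
```

Run:
```python
from h import *
np.set_printoptions(precision=4,suppress=True)
p=cap('wrist');q=cap('scene');s=bot.read_state();print(s['time_s'],s['position'],s['force'])
cv2.imwrite('pics/c5.png',np.hstack([cv2.resize(p['image'],(400,300)),cv2.resize(q['image'][180:300,190:350],(400,300),interpolation=cv2.INTER_CUBIC)]))
```

```text
15.6 [ 0.4476 -0.0336  0.2147] [-0.1494  0.6663  0.1194]
```

View pics/c5.png

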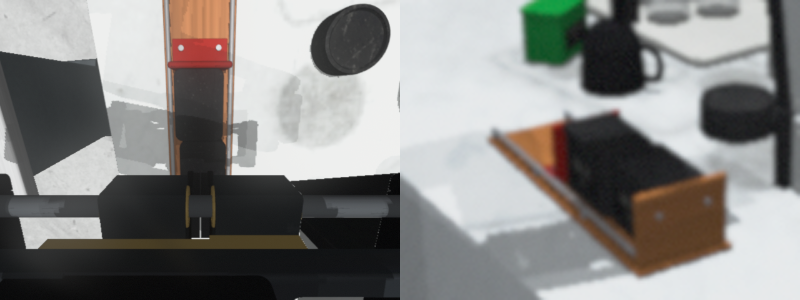

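Both tins are packed between the stop and the wall, upright and straight in the row, and the arm is clear. Handing in.

```bash
python3 -c "
from rig import bot
print(bot.hand_in())"
```

```text
the job is handed in; nothing more can be done
None
```

The loose bean tin now stands upright in the rack against the packed tin, and the red stop is pushed up until both tins are snug against the wall. I handed the job in at about 15.6 s; no verdict came back.

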